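# Close the piston lapping case: hook the cover under its keeper bar and swing it shut

## Task

Clear the cast iron lap rod off the open lapping case by lowering it into the shallow tin bin on the bench (lay it down, do not drop it). Then take the brass cover from the sloped stand, hook its tongue under the case's keeper bar at a tilt, and swing it down by hand, without letting it fall, until it lies flat and fully home over the three pistons. Leave the casing tube, bottom cap, jar and oil bottle standing where they are.

Things in the scene. Friction and masses are not known exactly. Their poses are not given: they have to be found in the camera images.
- case: Open blue case fixed to the bench, 172 (x) x 120 (y) mm, inside 156 x 104; origin under its centre. Side and near (-x) walls 44 mm high, far (+x) wall 40, cheeks at the -x corners 60 (22 long). Ledges, tops at 32 mm, carry the cover: 8 mm wide at the sides, 14 at the -x wall. Cover play: 3 mm each side, 6 in length. Three pistons lie inside, tops at 23 mm.
- case_seat (a point): Point on the case's centre line at ledge height (32 mm above the bench): where the middle of the cover's underside comes to lie when it is fully home (tongue towards the case's -x). Axes as the case.
- case_bar (a point): Centre of the keeper bar, a round steel bar of 8 mm diameter along the case's y, 50 mm above the bench and 10 mm in from the inner face of the -x wall. The gap between bar and ledge is 14 mm. The cover's tongue must go under it, tip pointing to -x; the cover is too long to be put in level.
- stand: Fixed sloped sheet steel stand, 140 x 116 mm, origin at the centre of its underside. Its face slopes 30 degrees, low at its -x end, high (80 to 95 mm) at its +x end, with a 4 mm thick stop at the low end rising 8 mm above the face.
- cover: Loose brass cover; origin mid-underside of its 150 mm length. x runs from the tongue (-x) to the free edge, z out of the top face. Plate 4 mm thick, x -55 to +75 mm, 98 mm wide (y); tongue 4 mm thick, 70 wide, x -75 to -55. About 0.22 kg. Starts on the sloped stand, tilted 30 degrees, tongue low against the stop, its yaw about the stand's.
- cover_grip (a point): Centre of the cover's black handle rib, 22 mm above the cover's underside and 10 mm from its origin towards +x. The rib is 12 mm thick (x), 60 mm long (y) and stands 36 mm above the top face, square to it. Axes as the cover.
- cover_tongue (a point): Middle of the tip of the cover's tongue, half-way through its thickness (cover x -75, z +2 mm). Axes as the cover.
- rod_center (a point): Centre of the cast iron lap rod, 160 mm long along its x; the middle 100 mm is round, 24 mm diameter, the two 30 mm end pieces are 28 mm square. About 0.32 kg. It starts lying across the tops of the case's side walls, so its centre is 58 mm above the bench.
- rod: The lap rod itself; origin 14 mm under its centre, in the middle of its underside as it first lies.
- bin: Fixed shallow tin bin, outside 206 (x) x 126 (y) x 40 mm high, wall and floor 3 mm; origin at the centre of its underside. The rod fits only lengthwise along the bin's x.
- casing_mid (a point): Centre of a standing brass valve casing tube, 34 mm diameter, 115 mm tall. Leave alone.
- cap_mid (a point): Centre of a chrome bottom cap, 32 mm diameter, 26 mm tall. Leave alone.
- jar_mid (a point): Centre of a closed jar, 56 mm diameter, 70 mm tall. Leave alone.
- oil_mid (a point): Centre of an oil bottle, 44 mm diameter, 120 mm tall. Leave alone.

How it is judged:
By the outcome, as a careful person would: the job done as asked, in the order asked, and still so for the second after the job is handed in, with the robot touching nothing.
It also fails if it takes over 69 s, if anything falls off the work surface, if the arm or the gripper's body presses on something with over 40 N, if the wrist force passes 120 N, or if a joint passes its speed limit or range.

## Robot

A 6-joint arm with a two-finger parallel gripper is mounted at the origin on the work surface. World frame = base frame: x ahead of the robot, y to its left, z up, the work surface at z = 0. Lengths are in mm, angles in rad, forces in N, time in s.
With the tool pointing down it reaches from about 275 to 825 mm from the base axis. Payload 5.2 kg.
Tool frame: the origin (TCP) lies at the very end of the fingers, on their centre line; the grasp point (between the pads) lies 19 mm behind it; z points along the fingers, y is the direction in which the jaws open and shut (so a half turn about z gives the same grasp; the last joint's range is limited). The gripper opens to 93 mm and grips with 3 to 60 N. Pads are 15 mm wide; open, the fingers measure 128 mm over their backs; the gripper's body (75 mm by 188 mm) begins 65 mm behind the grasp point.
Start: joints at [0.909, 0.259, 1.535, -0, 1.348, -0.203], TCP at [243.56, 493.136, 218.653] pointing down, gripper open.
Joint ranges: [-3.14, 3.14], [-0.91, 2.08], [0.19, 2.58], [-1.22, 4.36], [0.22, 2.71], [-3.12, 3.12]. Speed limits (rad/s): [2.57, 2.57, 3.14, 3.14, 3.14, 3.14].

## Interface

Orientations are given as [roll, pitch, yaw] about the fixed x, y, z axes, in that order (R = Rz(yaw) Ry(pitch) Rx(roll)).
In Python, from bench import robot gives the robot as it stands. The module is installed in compiled form; this text tells all that it offers. Calls block until the motion is done:
- robot.move_ptp(position, orientation): joint-space move of the TCP to a pose.
- robot.move_linear(position, ori=None, speed=150, f_stop=None): straight line of the TCP; ori=None keeps the orientation; speed is the mean speed in mm/s. With f_stop (N) it stops when the force on the tool has changed by that much, and returns True; else False.
- robot.move_j(angles): joint-space move.
- robot.move_gripper(opening): opening from 0.0 (shut) to 1.0 (fully open); the grip force is fixed at half the most; returns when the fingers have stopped.
- robot.sleep(seconds).
- robot.inverse_kinematics(position, orientation): joint angles nearest the present ones, or None.
- robot.get_image(name): name is "scene" or "top"; returns a dict with "img" (480x640x3 uint8, blue, green, red), "fovy" (degrees; the focal length in pixels is half the picture's height over the tangent of half this angle, whatever the lens; pixels are square), "cx", "cy" (the principal point, pixels), "k1" (the pictures are not rectified: a ray, as slopes to the right and down, at radius r is drawn at 1 + k1 r^2 times it, then the intrinsics apply), "eye" and "orientation" of the camera in the world. Camera axes: x right, y down, z forward; pixel columns grow to the right and rows downward; lengths in mm; the calibration is good to about 2 mm. A picture is of the moment at which its call begins. There is no depth.
A pose or a line that the arm cannot do raises robot.MotionError and nothing moves.
- robot.hand_in(): hands the job in, once; it reports no verdict.
Readings, each from a call of its own:
- robot.current_t(): time.
- robot.current_qpos(): joint angles.
- robot.current_joint_vel(): joint speeds.
- robot.current_joint_efforts(): joint torques, N m.
- robot.current_tcp_pos(): TCP position.
- robot.current_eef_rot(): TCP orientation.
- robot.current_contact_force(): force on the tool from outside, world axes, zero at the start.
- robot.current_ft_torque(): the same for the moment, N m.
- robot.current_gripper_width(): opening from 0.0 (shut) to 1.0 (fully open).
Only numpy, scipy, OpenCV 4.12 (cv2) and the standard library are available. Lean on these libraries where they do the work, as an engineer would, in place of code of your own. Each camera call takes 0.05 s, during which the arm holds its last target.

## Working session

There is one attempt and no reset: what is moved stays moved. The work goes in short steps, each a Python script; the robot and the scene stay as the last script left them, time stands still between calls to the robot, and variables do not carry over. Pictures are saved under pics/ and viewed, and the job is handed in when it is done.

```bash
mkdir -p pics; ls; python3 - <<'E'
from bench import robot
import cv2
for n in("scene","top"):
    d=robot.get_image(n); cv2.imwrite(f"pics/{n}0.png",d["img"]); cv2.imwrite(f"{n}0_raw.png",d["img"])
    print({k:v for k,v in d.items() if k!="img"})
print(robot.current_t(),robot.current_eef_rot(),robot.current_contact_force())
E
```

```text
pics
{'fovy': 51.58366648294047, 'cx': 314.1217610485099, 'cy': 237.85964369425795, 'k1': -0.0920097823098502, 'eye': array([ 960.4721543 , -610.82056576,  626.10503016]), 'orientation': array([-2.22649577,  0.01801186,  0.58348954])}
{'fovy': 54.44258630930921, 'cx': 312.85440349550987, 'cy': 241.22493862995734, 'k1': 0.018559678542672486, 'eye': array([ 462.95003756,   -6.82021465, 1073.74213169]), 'orientation': array([-3.01919933, -0.008581  , -1.5800127 ])}
0.1 [-3.13995088e+00 -3.18046796e-04  2.68278637e+00] [-0.54567849  0.35887937 -0.9665114 ]
```

View pics/scene0.png

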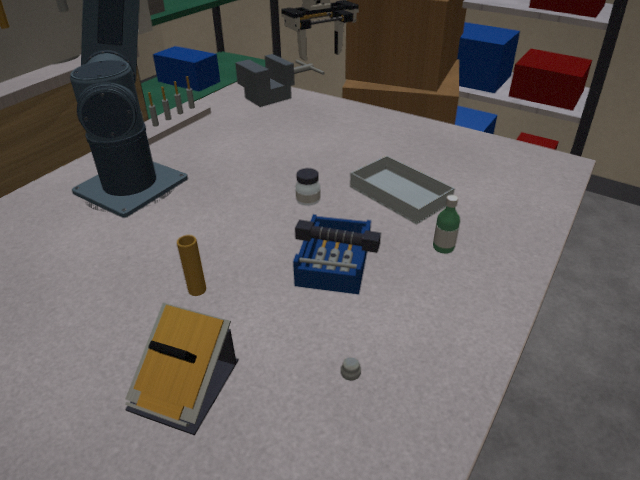

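View pics/top0.png

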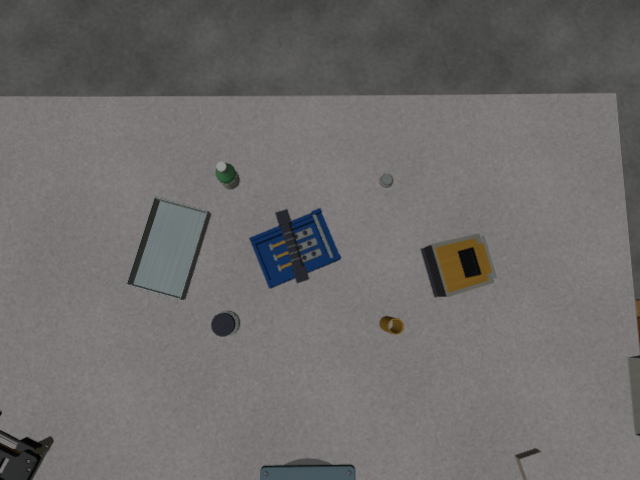

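The two views show:
- **Scene view:** the case is near (333,255) with the rod across it, the bin at (400,187), and the stand and cover at (183,360).
- **Top view:** the bar is on the case's right (world -y) side, and the tongue is at the right of the cover (490,262).

Next I'll write the helpers and look at enlargements.

```bash
cat > h.py <<'E'
import numpy as np, cv2
from scipy.spatial.transform import Rotation as R
CAL={'scene':dict(fovy=51.58366648294047,cx=314.1217610485099,cy=237.85964369425795,k1=-0.0920097823098502,eye=np.array([960.4721543,-610.82056576,626.10503016]),o=[-2.22649577,0.01801186,0.58348954]),
'top':dict(fovy=54.44258630930921,cx=312.85440349550987,cy=241.22493862995734,k1=0.018559678542672486,eye=np.array([462.95003756,-6.82021465,1073.74213169]),o=[-3.01919933,-0.008581,-1.5800127])}
for c in CAL.values():
    c['f']=240/np.tan(np.radians(c['fovy']/2)); c['R']=R.from_euler('xyz',c['o']).as_matrix()
def proj(n,p):
    c=CAL[n]; q=(np.atleast_2d(p)-c['eye'])@c['R']; s=q[:,:2]/q[:,2:]
    s=s*(1+c['k1']*(s**2).sum(1,keepdims=True)); return s*c['f']+[c['cx'],c['cy']]
def ray(n,uv):
    c=CAL[n]; d=(np.asarray(uv,float)-[c['cx'],c['cy']])/c['f']; s=d.copy()
    for _ in range(20): s=d/(1+c['k1']*(s@s))
    v=c['R']@[s[0],s[1],1]; return c['eye'],v/np.linalg.norm(v)
def onz(n,uv,z):
    e,v=ray(n,uv); return e+v*(z-e[2])/v[2]
def tri(a,b):
    e1,v1=ray('scene',a); e2,v2=ray('top',b)
    s=np.linalg.lstsq(np.c_[v1,-v2],e2-e1,rcond=None)[0]
    p,q=e1+s[0]*v1,e2+s[1]*v2; return (p+q)/2,np.linalg.norm(p-q)
def crop(img,x0,y0,w,h,k,fn):
    c=cv2.resize(img[y0:y0+h,x0:x0+w],None,fx=k,fy=k,interpolation=cv2.INTER_CUBIC); 
    c=cv2.convertScaleAbs(c,alpha=1.6,beta=10)
    for x in range((x0+9)//10*10,x0+w,10):
        X=(x-x0)*k; cv2.line(c,(X,0),(X,6 if x%50 else 16),(0,0,255),1)
        if x%20==0: cv2.putText(c,str(x),(X,20),0,.4,(0,0,255),1)
    for y in range((y0+9)//10*10,y0+h,10):
        Y=(y-y0)*k; cv2.line(c,(0,Y),(6,Y),(0,0,255),1)
        if y%20==0: cv2.putText(c,str(y),(8,Y+4),0,.4,(0,0,255),1)
    cv2.imwrite(fn,c)
E
python3 - <<'E'
from h import *
t=cv2.imread('top0_raw.png');s=cv2.imread('scene0_raw.png')
crop(t,240,195,110,100,6,'pics/t_case.png')
crop(t,410,220,100,90,6,'pics/t_cov.png')
crop(s,285,205,110,95,6,'pics/s_case.png')
crop(s,115,290,130,145,4,'pics/s_cov.png')
crop(t,115,185,110,125,4,'pics/t_bin.png')
E
```

```text
(no output)
```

View pics/t_case.png

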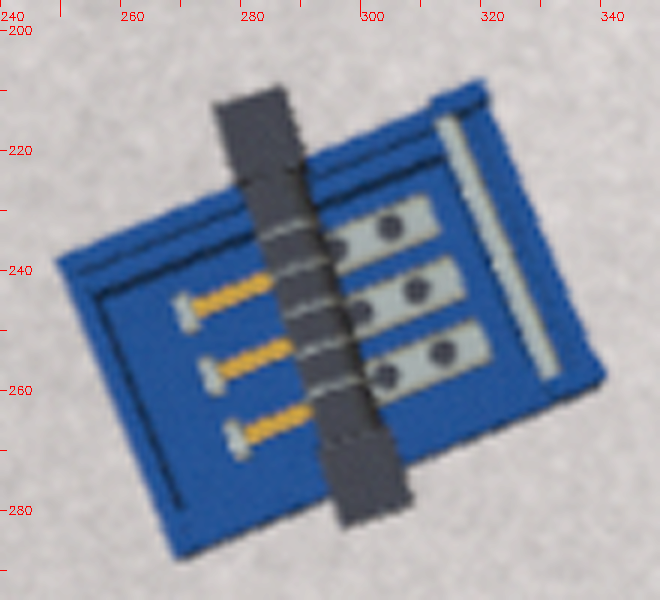

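View pics/t_cov.png

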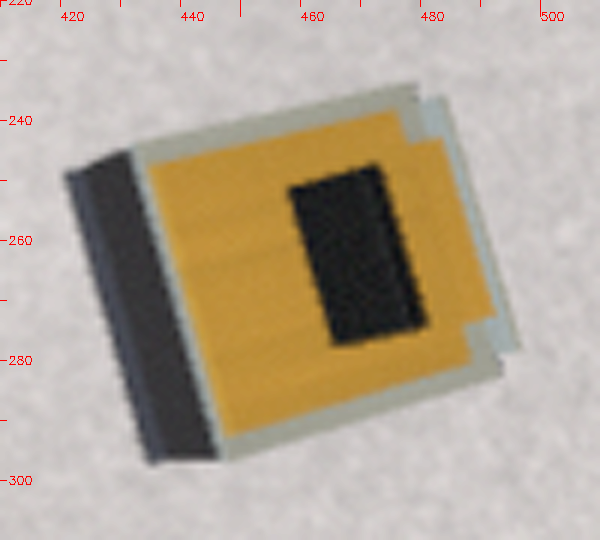

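View pics/s_case.png

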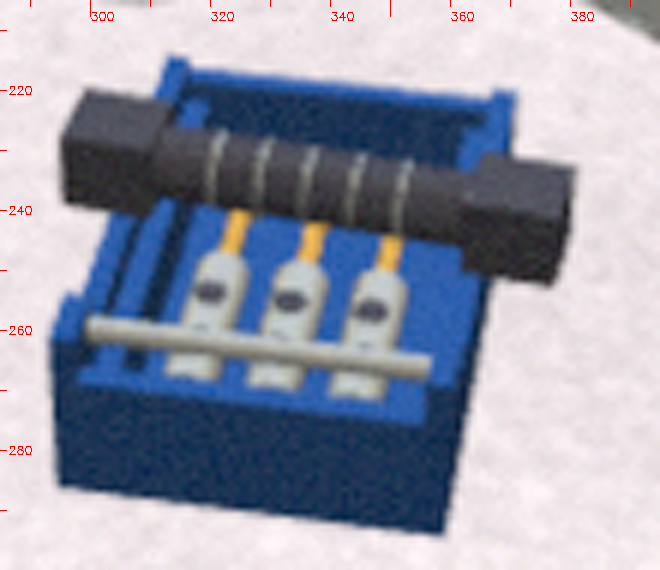

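View pics/s_cov.png

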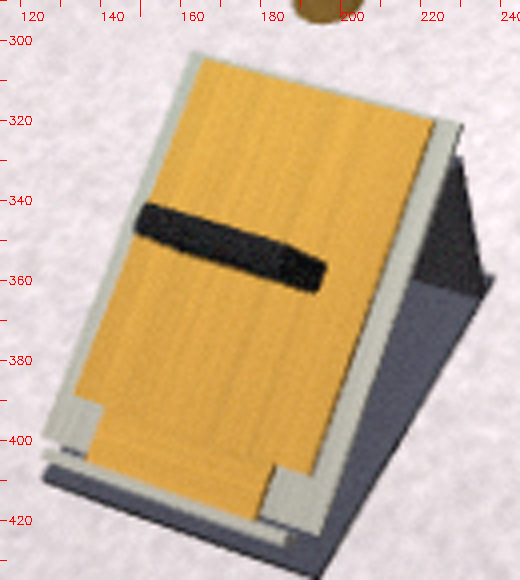

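View pics/t_bin.png

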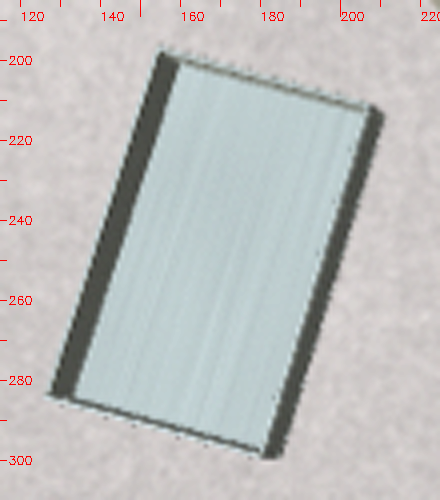

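```bash
cat > m1.py <<'E'
from h import *
o=-.42
def T(a,b): return tri(np.array(a)+o,np.array(b)+o)
def Z(n,a,z): return onz(n,np.array(a)+o,z)
np.set_printoptions(precision=1,suppress=True)
print("COVER corners")
P={}
for k,a,b in [('free+x',(222,319.5),(434.5,247.3)),('free-x',(164,304),(446.7,292.7)),('tip+x',(176.5,419.8),(482,243)),('tip-x',(135.5,404.5),(491.8,273.2)),('sh+x',(193,408.5),(474.5,238)),('sh-x',(133.3,388),(478.5,280))]:
    p,e=T(a,b);P[k]=p;print(k,p,e)
d=lambda a,b:np.linalg.norm(P[a]-P[b])
print('w98',d('free+x','free-x'),'tong70',d('tip+x','tip-x'),'sh98',d('sh+x','sh-x'),d('tip+x','free+x'),'exp 150.6')
# kabsch; cover y: z x x ; coordinates (top face z=4). x_cover points world +y; z up => y=z×x = -worldx => +x corners are y negative
M={'free+x':(75,-49,4),'free-x':(75,49,4),'tip+x':(-75,-35,4),'tip-x':(-75,35,4),'sh+x':(-55,-49,4),'sh-x':(-55,49,4)}
A=np.array([M[k] for k in P],float);B=np.array([P[k] for k in P])
rot,_=R.align_vectors(B-B.mean(0),A-A.mean(0)); org=B.mean(0)-rot.apply(A.mean(0))
print('org',org,'rpy deg',rot.as_euler('xyz',degrees=True)); print('res',B-(rot.apply(A)+org))
X=rot.apply([1,0,0]);print('xaxis',X,'pitch',np.degrees(np.arcsin(X[2])),'yaw',np.degrees(np.arctan2(X[1],X[0])),'yaxis',rot.apply([0,1,0]))
print('grip',rot.apply([10,0,22])+org)
print("BAR")
for a,b in [((356,265.5),(313.5,215)),((299.5,259.5),(331,257))]: print(T(a,b),Z('top',b,50),Z('scene',a,50))
print("ROD top square end corners z72")
tc=[(276,212.3),(287,209.3),(309,279),(297,283)]
for b in tc: print(Z('top',b,72))
r=np.array([Z('top',b,72) for b in tc]); print('c',r.mean(0),'len',np.linalg.norm(r[0]-r[3]),np.linalg.norm(r[1]-r[2]))
ax=(r[0]+r[1]-r[2]-r[3]);print('rod yaw',np.degrees(np.arctan2(ax[1],ax[0])))
print("CASE outer top: far wall z40, +x corner; cheeks 60")
for b,z in [((249.8,238.3),40),((269.3,288),40),((340.5,258),60),((320,208),60)]: print(Z('top',b,z))
print("BIN rim z40")
bc=[(155,198),(210.8,212.5),(184.5,299.5),(127.5,284)]
q=np.array([Z('top',b,40) for b in bc]);print(q,q.mean(0),[np.linalg.norm(q[i]-q[(i+1)%4]) for i in range(4)])
ax=q[0]+q[1]-q[2]-q[3];print('bin yaw',np.degrees(np.arctan2(ax[1],ax[0])))
E
python3 m1.py
```

```text
COVER corners
free+x [ 567.4 -273.5   96.4] 4.339931229272159
free-x [ 471.3 -296.5   95.1] 6.917239370013016
tip+x [ 584.5 -403.    20.4] 5.106107059205961
tip-x [ 516.7 -419.9   21.2] 2.0822852162208636
sh+x [ 595.9 -381.7   30.4] 1.9211073438027935
sh-x [ 496.7 -396.5   18.9] 18.007309680903656
w98 98.83372793146977 tong70 69.91236834659078 sh98 100.90768812250084 151.1163883336502 exp 150.6
org [ 534.8 -344.5   53.1] rpy deg [ -3.6 -31.2 103.8]
res [[-0.1  0.7 -1.6]
 [-0.5 -2.   2.3]
 [-0.  -1.3  0.8]
 [ 0.5 -3.8  5.3]
 [ 1.7  0.5 -0.3]
 [-1.7  5.9 -6.6]]
xaxis [-0.2  0.8  0.5] pitch 31.20800644651032 yaw 103.8319445987485 yaxis [-1.  -0.2 -0.1]
grip [ 534.1 -347.6   77.1]
BAR
(array([647. , -18.7,  51.4]), np.float64(3.160399213513711)) [648.6 -17.8  50. ] [645.1 -18.4  50. ]
(array([552.6, -56.9,  50.2]), np.float64(4.601373352143939)) [554.4 -55.5  50. ] [550.7 -58.3  50. ]
ROD top square end corners z72
[651.2  64.   72. ]
[657.6  40.1  72. ]
[505.6  -6.7  72. ]
[497.3  19.1  72. ]
c [577.9  29.1  72. ] len 160.33495559022694 159.07922463956697
rod yaw 16.68550379195168
CASE outer top: far wall z40, +x corner; cheeks 60
[598.7 124.7  40. ]
[487.9  81.   40. ]
[551.1 -75.7  60. ]
[662.3 -32.2  60. ]
BIN rim z40
[[691.7 337.8  40. ]
 [657.8 212.4  40. ]
 [464.7 266.3  40. ]
 [499.7 391.5  40. ]] [578.5 302.   40. ] [np.float64(129.90705097759474), np.float64(200.49256075612448), np.float64(130.00139092595117), np.float64(199.34530332578973)]
bin yaw -15.620111661381042
```

Readings so far:
- **Case:** yaw is about 112° and the bar centre is about (600,-37,50).
- **Rod:** centre is about (578,29,58), yaw 16.7°.
- **Bin:** centre is about (579,305), yaw -15.6°.
- **Cover:** measured at 31° tilt with widths of 98.8 and 69.9 mm, which match the given sizes.

The two cameras disagree by about 3–4 mm, so I'll correct against the gripper when it is in view. I'll check reachability first.

```bash
cat >> h.py <<'E'
def down(yawj,tilt=0):
    """tool rot with z down, tool y at world yaw yawj (deg)"""
    y=np.array([np.cos(np.radians(yawj)),np.sin(np.radians(yawj)),0]);z=np.array([0,0,-1.]);x=np.cross(y,z)
    return R.from_matrix(np.c_[x,y,z])
def covtool(yaw,tilt,s=1):
    """tool rot gripping the rib of a cover with x at yaw, free edge up by tilt (deg); s flips"""
    a,t=np.radians([yaw,tilt]); cx=np.array([np.cos(a)*np.cos(t),np.sin(a)*np.cos(t),np.sin(t)])
    cz=np.array([-np.cos(a)*np.sin(t),-np.sin(a)*np.sin(t),np.cos(t)])
    y=s*cx;z=-cz; return R.from_matrix(np.c_[np.cross(y,z),y,z]),cx,cz
E
python3 - <<'E'
from h import *
from bench import robot
np.set_printoptions(precision=2,suppress=True)
def ik(p,r): 
    q=robot.inverse_kinematics(list(p),list(r.as_euler('xyz'))); return None if q is None else np.array(q)
for y in (106.7,-73.3): print('rod',ik([578,29,46],down(y)))
for y in (74.4,-105.6): print('bin',ik([579,305,5],down(y)))
for s in(1,-1):
    r,cx,cz=covtool(104,30,s); print('cov',ik(np.array([535,-345,53])+10*cx+8*cz,r),ik(np.array([535,-345,53])+10*cx+100*cz,r))
    for t in (0,20,30):
        r,cx,cz=covtool(112,t,s); seat=np.array([574,25.5,32]); print('seat',t,ik(seat+10*cx+8*cz+[0,0,60*np.sin(np.radians(t))],r))
E
```

```text
rod [-0.14  0.48  1.68 -0.    0.99 -2.  ]
rod [-0.14  0.48  1.68 -0.    0.99  1.14]
bin [ 0.31  0.64  1.5   0.    1.   -0.98]
bin [ 0.31  0.64  1.5  -0.    1.    2.16]
cov [-0.87  0.82  1.11  0.22  1.69 -2.72] [-0.9   0.83  0.88  0.22  1.9  -2.69]
seat 0 [-0.13  0.47  1.7  -0.    0.97 -2.09]
seat 20 [-0.31  0.55  1.56  0.28  1.28 -2.38]
seat 30 [-0.39  0.62  1.48  0.37  1.44 -2.46]
cov [-0.87  0.82  1.11  0.22  1.69  0.43] [-0.9   0.83  0.88  0.22  1.9   0.45]
seat 0 [-0.13  0.47  1.7  -0.    0.97  1.05]
seat 20 [-0.31  0.55  1.56  0.28  1.28  0.76]
seat 30 [-0.39  0.62  1.48  0.37  1.44  0.68]
```

```bash
python3 - <<'E'
from h import *
from bench import robot
o=list(down(106.7).as_euler('xyz'))
robot.move_ptp([577.5,28.5,130],o)
robot.move_gripper(0.6)
for n in("scene","top"): cv2.imwrite(f"{n}1_raw.png",robot.get_image(n)["img"])
print(robot.current_tcp_pos(),robot.current_t(), robot.current_contact_force())
t=cv2.imread('top1_raw.png');s=cv2.imread('scene1_raw.png')
crop(t,230,180,130,120,5,'pics/t1.png'); crop(s,265,140,140,120,5,'pics/s1.png')
p=robot.current_tcp_pos(); print(proj('top',p),proj('scene',p))
E
```

```text
[577.50496813  28.45478801 130.00544   ] 3.0667 [-0.36357126 -0.28097308  0.34657742]
[[291.04144559 242.11173533]] [[337.2246711  203.79132448]]
```

View pics/t1.png

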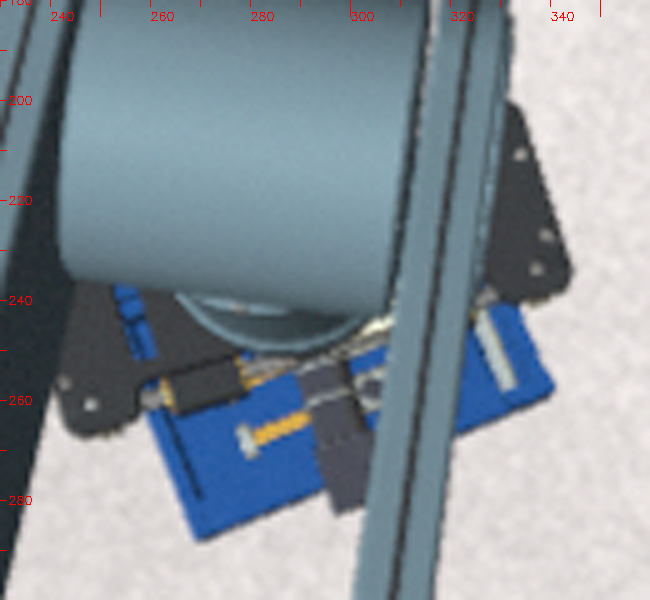

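View pics/s1.png

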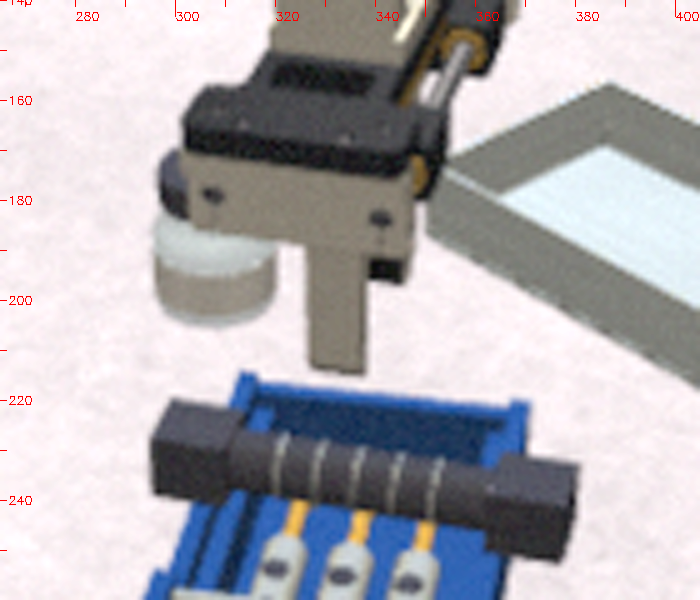

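```bash
python3 - <<'E'
from h import *
j=np.array([np.cos(np.radians(106.7)),np.sin(np.radians(106.7)),0]);x=np.array([j[1],-j[0],0])
p=np.array([577.5,28.5,130])
for d in (28,45.4):
  print(d,[proj('scene',p-d*j+w*x)[0]+.42 for w in(-7.5,0,7.5)])
E
```

```text
28 [array([329.50625918, 212.10901445]), array([333.62943861, 212.74816193]), array([337.76896483, 213.39021631])]
45.4 [array([326.8443115 , 217.61480457]), array([331.02586506, 218.27498609]), array([335.22433489, 218.93814285])]
```

The scene view shows the fingertip's lower edge at (326.6–338.2, 214), within about 0.5 px sideways of its predicted position. The arm hides this area in the top view. I'll descend and grasp.

```bash
python3 - <<'E'
from h import *
from bench import robot
np.set_printoptions(precision=2,suppress=True)
print(robot.move_linear([577,28.5,46],speed=100,f_stop=15))
robot.move_gripper(0.0)
print(robot.current_gripper_width()*93,robot.current_tcp_pos(),robot.current_contact_force())
cv2.imwrite("scene2_raw.png",robot.get_image("scene")["img"])
robot.move_linear([577,28.5,60],speed=60)
print(robot.current_contact_force())
robot.move_linear([577,28.5,150],speed=150)
print(robot.current_contact_force(),robot.current_gripper_width()*93)
for n in("scene","top"): cv2.imwrite(f"{n}3_raw.png",robot.get_image(n)["img"])
print(robot.current_t())
crop(cv2.imread("scene2_raw.png"),265,160,140,120,5,'pics/s2.png')
crop(cv2.imread("scene3_raw.png"),265,110,140,120,5,'pics/s3.png')
E
```

```text
False
23.03400366843336 [577.    28.85  46.22] [-1.09  2.25  2.37]
[ 0.23 -0.39 -3.04]
[ 0.17  0.35 -4.58] 23.20447851600853
5.9667
```

View pics/s2.png

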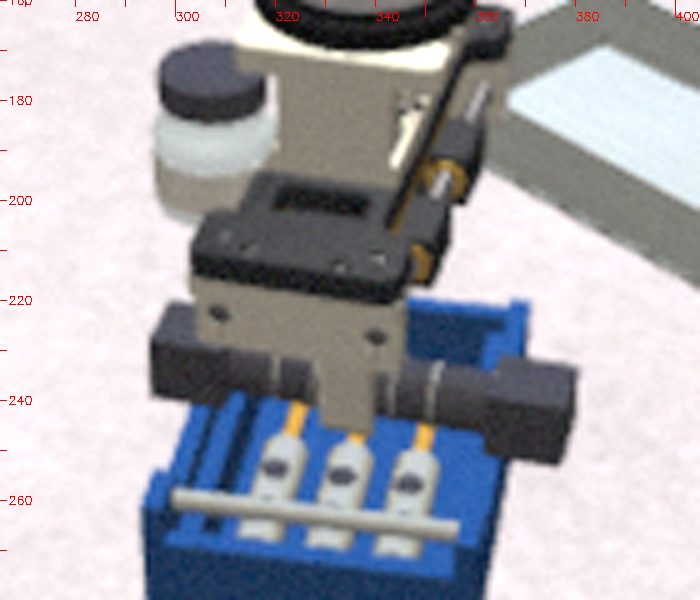

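View pics/s3.png

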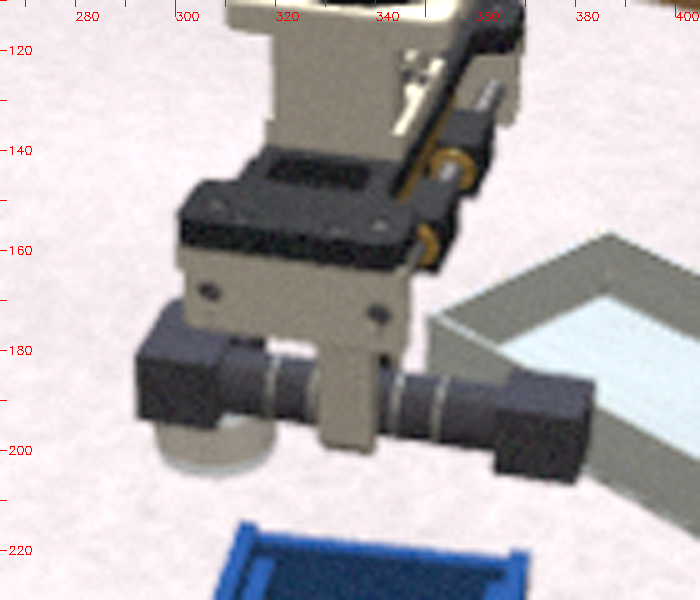

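```bash
python3 - <<'E'
from h import *
crop(cv2.imread("scene0_raw.png"),340,150,125,75,6,'pics/s_bin.png')
E
```

```text
(no output)
```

View pics/s_bin.png

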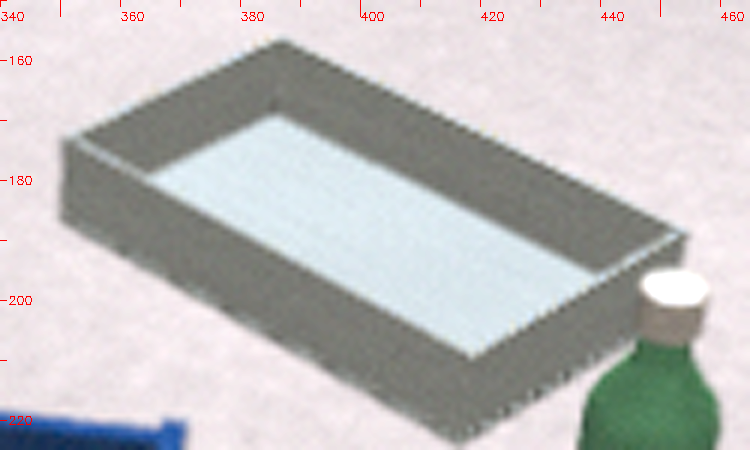

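```bash
python3 - <<'E'
from h import *
np.set_printoptions(precision=1,suppress=True)
q=np.array([onz('scene',np.array(b)-.42,40) for b in [(454.5,189),(419,209.5),(350.5,173),(387,156.5)]])
print(q,q.mean(0),[np.linalg.norm(q[i]-q[(i+1)%4]) for i in range(4)])
ax=q[0]+q[1]-q[2]-q[3];print(np.degrees(np.arctan2(ax[1],ax[0])))
E
```

```text
[[696.5 334.6  40. ]
 [662.5 217.6  40. ]
 [465.3 272.6  40. ]
 [501.1 390.   40. ]] [581.3 303.7  40. ] [np.float64(121.78435430363886), np.float64(204.7205829634155), np.float64(122.76915170808869), np.float64(203.14231162954783)]
-15.691658885277416
```

From the scene view the bin centre is (581,304), yaw -15.7°, and the rim measures 204 x 122 mm, so both views agree. I'll lay the rod in now.

```bash
python3 - <<'E'
from h import *
from bench import robot
np.set_printoptions(precision=2,suppress=True)
o=list(down(74.35).as_euler('xyz'))
robot.move_ptp([581,304,150],o)
robot.move_linear([581,304,25],speed=130)
cv2.imwrite("scene4_raw.png",robot.get_image("scene")["img"])
print(robot.current_contact_force())
print(robot.move_linear([581,304,3.8],speed=20,f_stop=4),robot.current_tcp_pos(),robot.current_contact_force())
cv2.imwrite("scene5_raw.png",robot.get_image("scene")["img"])
print(robot.current_t())
crop(cv2.imread("scene5_raw.png"),330,110,140,120,5,'pics/s5.png')
E
```

```text
[-0.37  0.28 -3.28]
True [580.74 303.88   5.24] [-0.11 -0.51  6.1 ]
9.1417
```

View pics/s5.png

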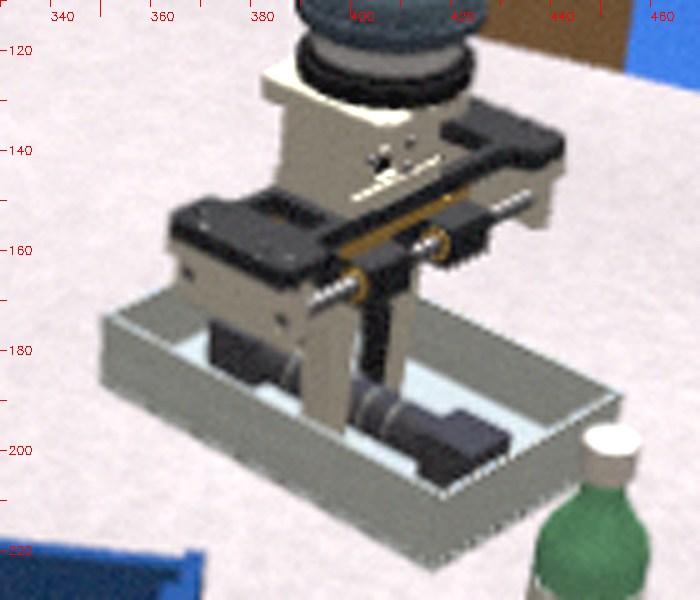

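The rod is on the bin floor: contact came at TCP z 5.2 against an expected 5. I'll release it, lift, and look again with the case cleared.

```bash
python3 - <<'E'
from h import *
from bench import robot
np.set_printoptions(precision=2,suppress=True)
robot.move_gripper(0.5)
robot.move_linear([581,304,110],speed=130)
robot.move_ptp([420,300,260],list(down(74.35).as_euler('xyz')))
for n in("scene","top"): cv2.imwrite(f"{n}6_raw.png",robot.get_image(n)["img"])
print(robot.current_t())
t=cv2.imread('top6_raw.png');s=cv2.imread('scene6_raw.png')
cv2.imwrite('pics/top6.png',t)
crop(t,240,195,110,100,7,'pics/t6_case.png'); crop(s,285,205,100,85,8,'pics/s6_case.png')
crop(s,340,140,125,85,5,'pics/s6_bin.png')
E
```

```text
11.7
```

View pics/t6_case.png

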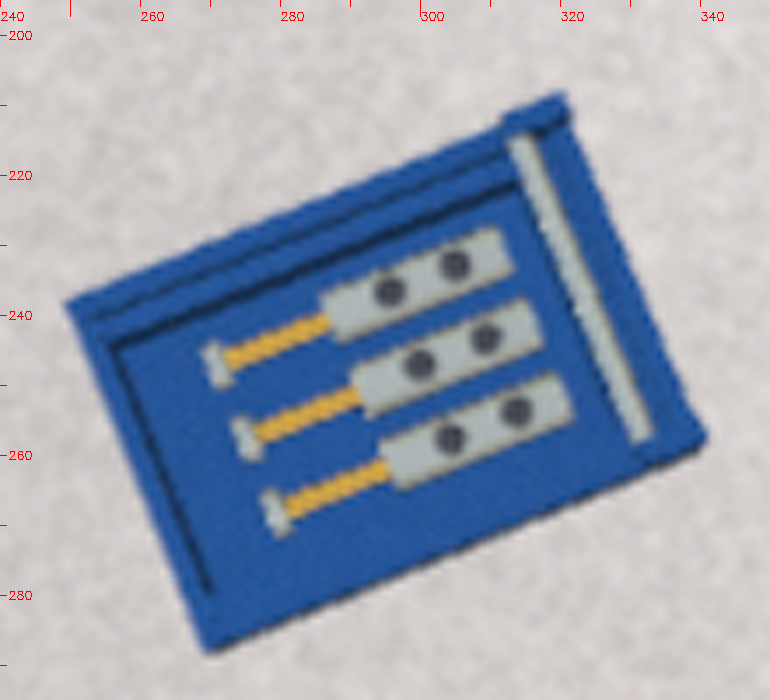

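View pics/s6_case.png

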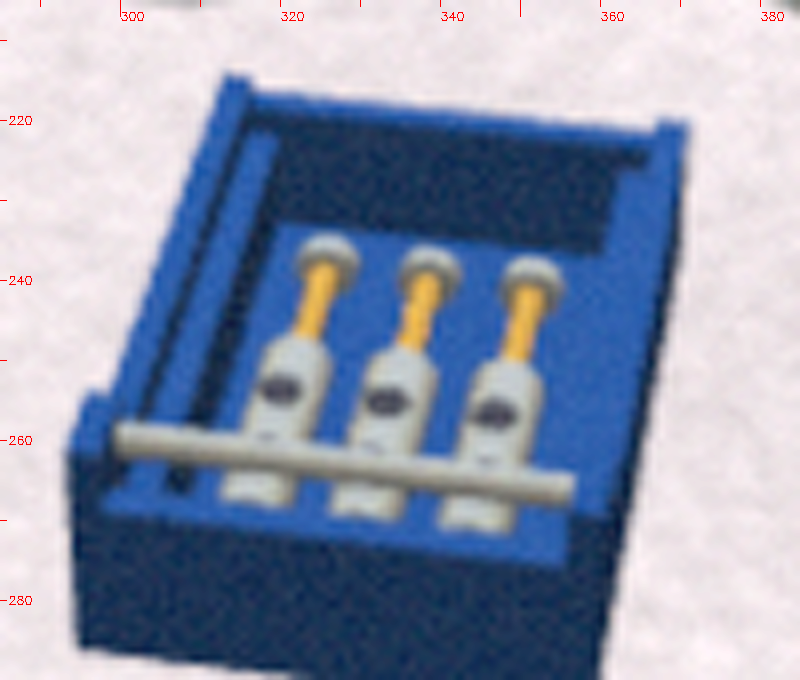

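View pics/s6_bin.png

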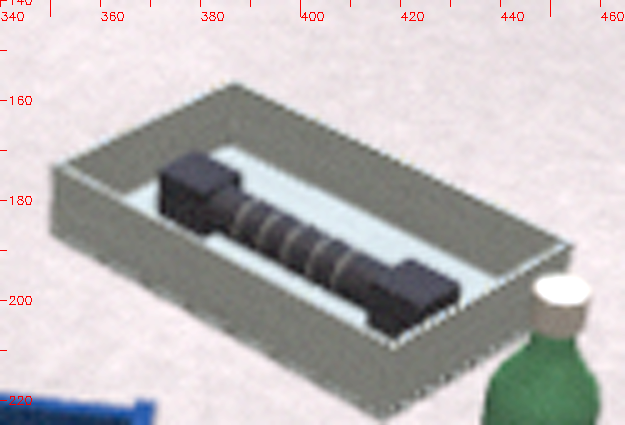

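View pics/top6.png

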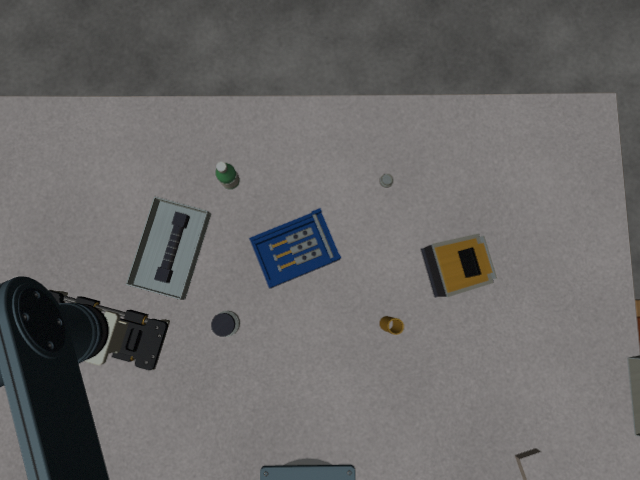

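The rod lies flat in the bin, from (370,185) to (430,205) in the scene view. Nothing else has moved. Since I know where the robot put the rod, I can use it to measure each camera's bias and then refine the case and cover.

```bash
python3 - <<'E'
from h import *
np.set_printoptions(precision=2,suppress=True)
t=cv2.imread('top6_raw.png');s=cv2.imread('scene6_raw.png')
crop(t,145,200,55,90,6,'pics/t6_rod.png')
# orange masks
for n,im,box in(('top',t,(410,220,100,90)),('scene',s,(115,290,130,145))):
    x,y,w,h=box; c=im[y:y+h,x:x+w]; hsv=cv2.cvtColor(c,cv2.COLOR_BGR2HSV)
    m=cv2.inRange(hsv,(8,110,60),(35,255,255)); k,_=cv2.findContours(m,cv2.RETR_EXTERNAL,cv2.CHAIN_APPROX_NONE)
    k=max(k,key=cv2.contourArea); a=cv2.approxPolyDP(k,2.0,True)[:,0]+[x,y]; print(n,a.tolist())
E
```

```text
top [[475, 238], [435, 247], [448, 292], [487, 280], [486, 274], [491, 272], [483, 243], [478, 244]]
scene [[166, 305], [152, 340], [187, 350], [197, 357], [194, 363], [149, 348], [134, 388], [141, 391], [136, 404], [179, 419], [183, 406], [193, 406], [223, 321]]
```

View pics/t6_rod.png

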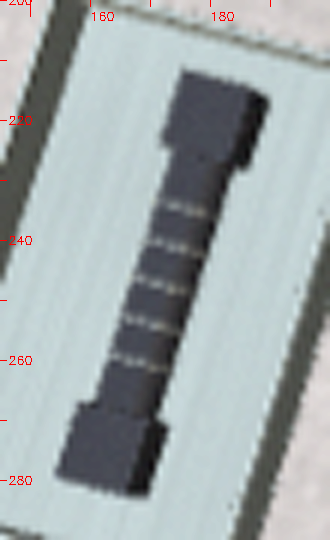

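```bash
python3 - <<'E'
from h import *
np.set_printoptions(precision=2,suppress=True)
j=np.array([np.cos(np.radians(74.35)),np.sin(np.radians(74.35))]);r=np.array([580.74,303.88])
T=[onz('top',np.array(b)-.42,31)[:2] for b in[(175.3,211.7),(186.7,215.3),(154.2,279.2),(167.2,282.5)]]
S=[onz('scene',np.array(b)-.42,31)[:2] for b in[(376,172.7),(427.2,200.2)]]
for n,A in(('top',T),('scene',S)):
    c=np.mean(A,0); print(n,c,'jaw bias',(c-r)@j)
    print(np.linalg.norm(A[0]-A[-1]))
print('bar')
for b,a in [((314.3,215),(356.25,266)),((331.7,257.9),(299.75,260))]:
    print(onz('top',np.array(b)-.42,50),onz('scene',np.array(a)-.42,50))
E
```

```text
top [581.97 301.81] jaw bias -1.663206894138894
159.94548725464466
scene [583.31 296.22] jaw bias -6.680677909539022
157.06929326455065
bar
[648.54 -19.6   50.  ] [646.13 -19.37  50.  ]
[552.4  -57.01  50.  ] [551.91 -59.18  50.  ]
```

```bash
sed -i "s/(478.5,280))/(488.2,280.3))/" m1.py; python3 m1.py | head -18; python3 - <<'E'
from h import *
t=cv2.imread('top6_raw.png');s=cv2.imread('scene6_raw.png')
crop(s,115,295,125,135,5,'pics/s6_cov.png'); 
E
```

```text
COVER corners
free+x [ 567.4 -273.5   96.4] 4.339931229272159
free-x [ 471.3 -296.5   95.1] 6.917239370013016
tip+x [ 584.5 -403.    20.4] 5.106107059205961
tip-x [ 516.7 -419.9   21.2] 2.0822852162208636
sh+x [ 595.9 -381.7   30.4] 1.9211073438027935
sh-x [ 500.5 -406.5   32.4] 1.6923053518297233
w98 98.83372793146977 tong70 69.91236834659078 sh98 98.56202739890124 151.1163883336502 exp 150.6
org [ 535.  -346.1   55. ] rpy deg [  0.2 -29.8 104.1]
res [[ 0.3 -0.5  0.8]
 [-0.9  0.5 -0.8]
 [-0.8 -0.4 -0.6]
 [-0.7 -0.2 -0. ]
 [ 1.2  0.7 -0.5]
 [ 0.9 -0.1  1.2]]
xaxis [-0.2  0.8  0.5] pitch 29.847633045058632 yaw 104.085381140671 yaxis [-1.  -0.2  0. ]
grip [ 535.7 -348.3   79. ]
BAR
```

View pics/s6_cov.png

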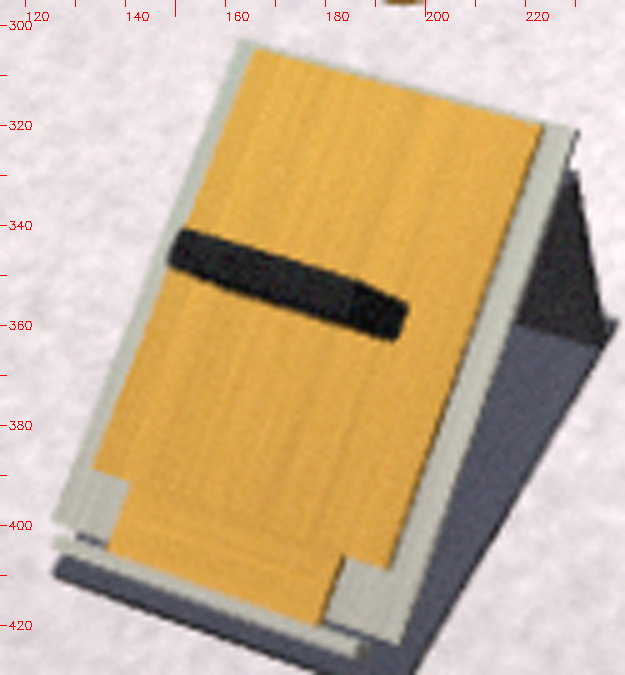

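Cover pose: origin (535,-346,55), tilt 29.8°, yaw 104.1°, with corner residuals under 1.3 mm. I'll go and grasp the rib.

```bash
python3 - <<'E'
from h import *
from bench import robot
np.set_printoptions(precision=2,suppress=True)
org=np.array([535,-346,55.])
r,cx,cz=covtool(104.1,30,-1); o=list(r.as_euler('xyz'))
g=org+10*cx
robot.move_ptp(list(g+160*cz),o)
robot.move_linear(list(g+60*cz),speed=150)
for n in("scene","top"): cv2.imwrite(f"{n}7_raw.png",robot.get_image(n)["img"])
print(robot.current_t(),robot.current_contact_force(),robot.current_gripper_width())
p=robot.current_tcp_pos(); print(p,proj('scene',p),proj('scene',p-50*cz),proj('scene',p-60*cz+10*cz))
crop(cv2.imread("scene7_raw.png"),110,250,140,160,4,'pics/s7.png')
crop(cv2.imread("top7_raw.png"),400,210,120,110,5,'pics/t7.png')
E
```

```text
15.2333 [-0.26  0.01  0.68] 0.49694132618822345
[ 540.77 -367.63  113.12] [[160.28 345.55]] [[176.24 352.59]] [[176.24 352.59]]
```

View pics/s7.png

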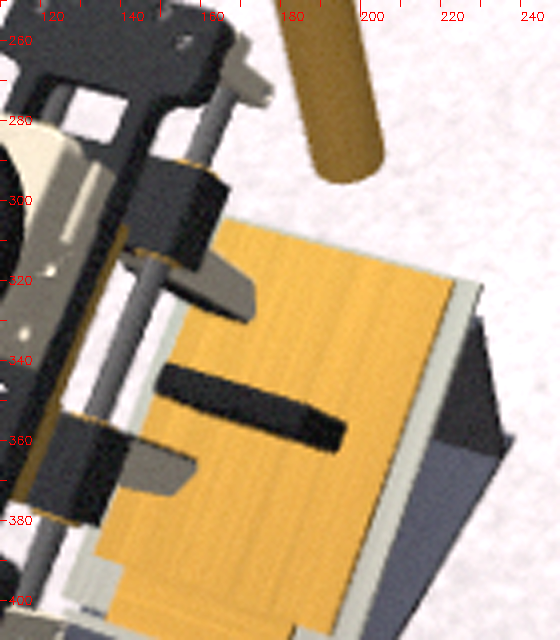

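View pics/t7.png

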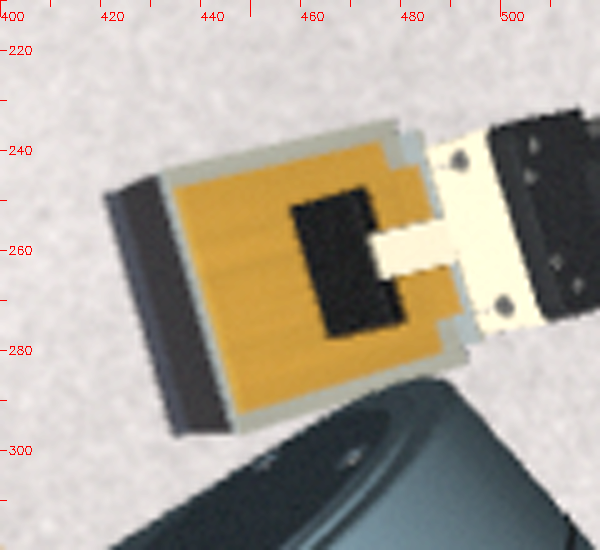

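The fingers straddle the rib. Their tips are near (170,325) and (155,370), and the midpoint matches the projected TCP to about 1 px. I'll advance and grip.

```bash
python3 - <<'E'
from h import *
from bench import robot
np.set_printoptions(precision=2,suppress=True)
org=np.array([535,-346,55.])
r,cx,cz=covtool(104.1,30,-1); g=org+10*cx
print(robot.move_linear(list(g+25*cz),speed=100,f_stop=8))
print(robot.move_linear(list(g+10*cz),speed=40,f_stop=8))
print(robot.current_contact_force())
robot.move_gripper(0.0)
print(robot.current_gripper_width()*93,robot.current_contact_force(),robot.current_tcp_pos())
for n in("scene","top"): cv2.imwrite(f"{n}8_raw.png",robot.get_image(n)["img"])
print(robot.current_t())
crop(cv2.imread("scene8_raw.png"),110,270,140,160,4,'pics/s8.png')
E
```

```text
False
False
[0.05 0.57 0.69]
11.920407512708683 [ 0.09 -0.3   0.35] [ 534.14 -342.56   68.67]
17.0
```

View pics/s8.png

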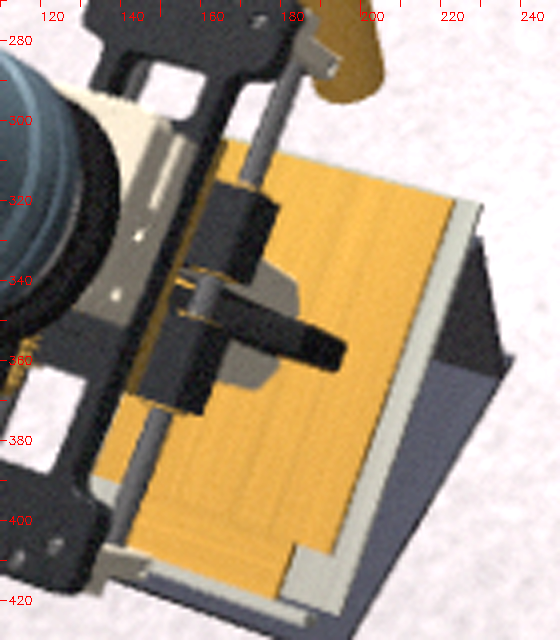

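Gripped at 11.9 mm, which is the rib's thickness. I'll lift it perpendicular to the face, carry it over to the case and measure the cover in the hand there.

```bash
cat >> h.py <<'E'
CY=112.1; BAR=np.array([599.7,-38.8,50.]); 
CXD=np.array([np.cos(np.radians(CY)),np.sin(np.radians(CY)),0]); CYD=np.array([-CXD[1],CXD[0],0])
SEAT=np.array([BAR[0],BAR[1],32])+68*CXD
HG=10.; GX=10.; GY=0.   # TCP in cover frame
def tcp_for_tip(xc,yc,z,tilt):
    """TCP pose so that the tongue tip (mid thickness) is at case x,y, world z"""
    r,cx,cz=covtool(CY,tilt,-1)
    tip=np.array([SEAT[0],SEAT[1],0])+xc*CXD+yc*CYD+[0,0,z]
    org=tip+75*cx-2*cz
    return list(org+GX*cx+GY*CYD+HG*cz),list(r.as_euler('xyz')),org,cx,cz
E
python3 - <<'E'
from h import *
from bench import robot
np.set_printoptions(precision=2,suppress=True)
org=np.array([535,-346,55.])
r,cx,cz=covtool(104.1,30,-1); g=org+10*cx
robot.move_linear(list(g+25*cz),speed=50)
print(robot.current_contact_force())
robot.move_linear(list(g+100*cz+[0,0,60]),speed=150)
print(robot.current_contact_force(),robot.current_ft_torque(),robot.current_gripper_width()*93)
p,o,_,_,_=tcp_for_tip(-40,0,100,20)
robot.move_ptp([p[0],p[1],p[2]+40],o)
robot.move_linear(p,speed=100)
for n in("scene","top"): cv2.imwrite(f"{n}9_raw.png",robot.get_image(n)["img"])
print(robot.current_t(),robot.current_tcp_pos(),p)
crop(cv2.imread("scene9_raw.png"),265,140,140,150,5,'pics/s9.png')
crop(cv2.imread("top9_raw.png"),230,180,130,120,6,'pics/t9.png')
E
```

```text
[ 0.28  0.2  -2.23]
[-0.   -1.11 -2.57] [-0.41  0.08 -0.02] 11.775423579070177
20.7667 [560.73  58.33 137.21] [np.float64(560.1446419175325), np.float64(58.61310000045907), np.float64(136.58925314896914)]
```

View pics/s9.png

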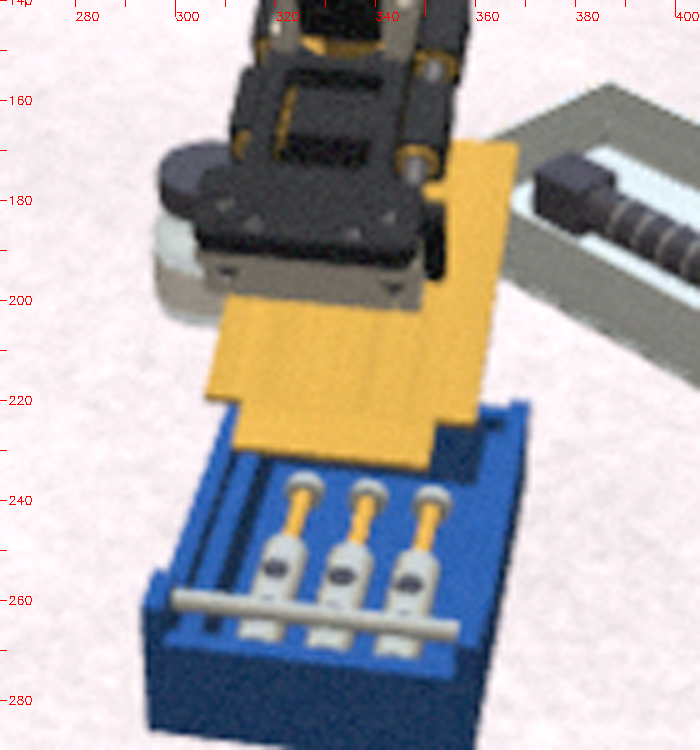

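View pics/t9.png

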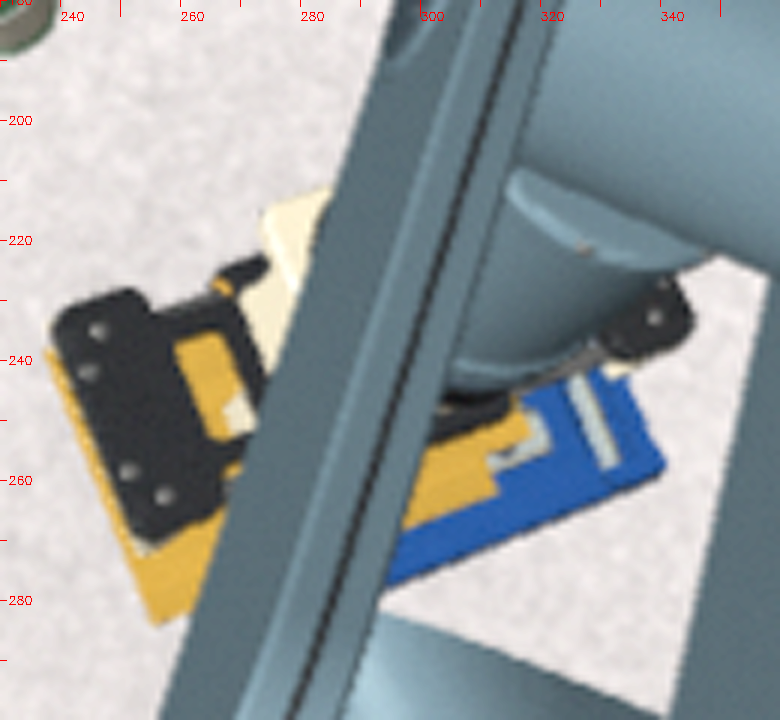

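```bash
cat > pc.py <<'E'
from h import *
def exp(tcp,tilt,n,pts):
    r,cx,cz=covtool(CY,tilt,-1); org=np.array(tcp)-GX*cx-GY*CYD-HG*cz
    cy=np.cross(cz,cx)
    return proj(n,[org+a*cx+b*cy+c*cz for a,b,c in pts])+.42
E
python3 - <<'E'
from pc import *
np.set_printoptions(precision=1,suppress=True)
tcp=[560.73,58.33,137.21]
print(exp(tcp,20,'scene',[(-75,35,0),(-75,35,4),(-75,-35,0),(-75,-35,4),(-55,49,0),(-55,49,4),(-55,-49,0),(-55,-49,4),(75,-49,4)]))
print(exp(tcp,20,'top',[(-75,-35,4),(-75,35,4),(-55,49,4),(75,49,4)]))
# bar ends and base
e=lambda n,l:proj(n,l)+.42
print(e('scene',[BAR+52*CYD,BAR-52*CYD]),e('top',[BAR+52*CYD,BAR-52*CYD]))
E
```

```text
[[311.9 229.8]
 [311.7 228.5]
 [350.8 233.9]
 [350.8 232.6]
 [306.3 219.9]
 [306.1 218.6]
 [360.2 225.4]
 [360.2 224.1]
 [369.  168.3]]
[[305.7 222.8]
 [318.5 253.4]
 [312.8 262.7]
 [255.5 284.9]]
[[299.8 259.7]
 [357.1 266.3]] [[332.3 258.3]
 [314.1 215.3]]
```

The held cover matches prediction to about 0.5 px in the scene view and 1 px in the top view, and the bar fits equally well. I'll slide the tongue in along its own axis at 20°.

```bash
python3 - <<'E'
from h import *
from bench import robot
np.set_printoptions(precision=2,suppress=True)
c,s=np.cos(np.radians(20)),np.sin(np.radians(20))
def go(d,sp,f): 
    p,o,*_=tcp_for_tip(-74.5+d*c,0,37+d*s,20)
    r=robot.move_linear(p,o,speed=sp,f_stop=f); q=robot.current_tcp_pos()
    print(d,r,np.array(q)-p,robot.current_contact_force())
go(35,80,8)
cv2.imwrite("scene10_raw.png",robot.get_image("scene")["img"])
go(12,40,6)
cv2.imwrite("scene11_raw.png",robot.get_image("scene")["img"])
print(robot.current_t(),robot.current_tcp_pos())
crop(cv2.imread("scene11_raw.png"),275,180,110,110,6,'pics/s11.png')
E
```

```text
35 False [ 0.21 -0.02  0.09] [ 0.29 -0.1  -2.28]
12 False [-0.08 -0.01 -0.11] [-0.12 -0.69 -1.45]
22.3833 [568.8   37.17  77.68]
```

View pics/s11.png

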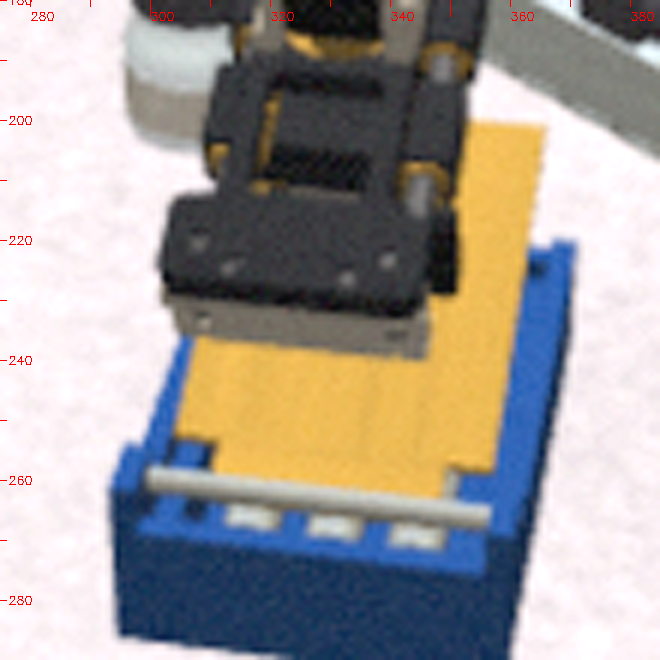

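```bash
python3 - <<'E'
from pc import *
np.set_printoptions(precision=1,suppress=True)
print(exp([568.8,37.17,77.68],20,'scene',[(-55,49,0),(-55,49,4),(-55,-49,0),(-55,-49,4),(75,-49,4),(-75,35,4),(-75,-35,4)]))
e=lambda n,l:proj(n,l)+.42
print(e('scene',[SEAT+x*CXD+y*CYD+[0,0,12] for x,y in((78,60),(78,-60),(78,-52),(-64,52),(-64,-52))]))
E
```

```text
[[304.4 253.1]
 [304.1 252. ]
 [357.2 259.1]
 [357.1 258. ]
 [366.  200.8]
 [309.6 262.2]
 [347.9 266.7]]
[[311.8 216.2]
 [370.5 222.1]
 [366.5 221.7]
 [300.4 260.8]
 [357.3 267.4]]
```

Shoulders at (304,253) and (357.5,259) match prediction to under 0.5 px, and the tongue is passing behind and under the bar. I'll continue in.

```bash
python3 - <<'E'
from h import *
from bench import robot
np.set_printoptions(precision=2,suppress=True)
c,s=np.cos(np.radians(20)),np.sin(np.radians(20))
def go(d,sp,f): 
    p,o,*_=tcp_for_tip(-74.5+d*c,0,37+d*s,20)
    r=robot.move_linear(p,o,speed=sp,f_stop=f); q=robot.current_tcp_pos()
    print(d,r,np.array(q)-p,robot.current_contact_force())
go(0,25,5)
cv2.imwrite("scene12_raw.png",robot.get_image("scene")["img"])
# lower to find the ledge
p,o,*_=tcp_for_tip(-74.5,0,31.5,20)
r=robot.move_linear(p,o,speed=12,f_stop=3); q=robot.current_tcp_pos()
print(r,np.array(q)-p,'tip z',31.5+q[2]-p[2],robot.current_contact_force(),robot.current_t())
crop(cv2.imread("scene12_raw.png"),275,180,110,110,6,'pics/s12.png')
E
```

```text
0 False [-0.01 -0.06 -0.07] [ 0.27 -0.47 -2.07]
True [0.01 0.22 1.09] tip z 32.587514645309454 [0.1  0.51 6.23] 23.475
```

View pics/s12.png

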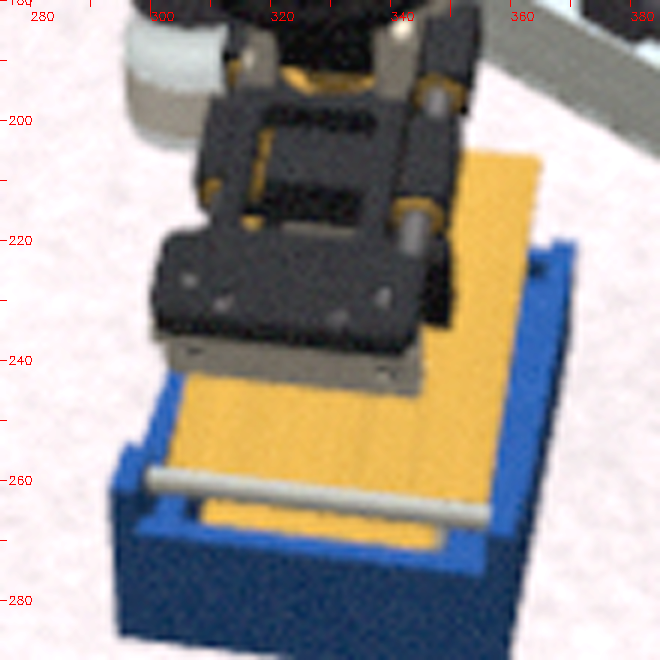

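The tongue shows below the bar at (308–349, 267–271), so it is hooked. The ledge contact implies the cover sits 1.3 mm closer to the TCP, so I'll set HG=8.7 mm. Then I'll swing it down in steps.

```bash
sed -i 's/^HG=10\./HG=8.7/' h.py; cat > sw.py <<'E'
from h import *
from bench import robot
np.set_printoptions(precision=2,suppress=True)
def step(t,f,sp=25,x=-74.5,y=0,g=.5):
    p,o,*_=tcp_for_tip(x,y,32+g+2*np.cos(np.radians(t)),t)
    r=robot.move_linear(p,o,speed=sp,f_stop=f); q=np.array(robot.current_tcp_pos())
    print(t,r,q-p,np.array(robot.current_contact_force()),np.array(robot.current_ft_torque()),round(robot.current_t(),2)); return r
E
python3 - <<'E'
from sw import *
step(20,None)
for t in(16,12,8):
    if step(t,7): break
cv2.imwrite("scene13_raw.png",robot.get_image("scene")["img"])
cv2.imwrite("top13_raw.png",robot.get_image("top")["img"])
crop(cv2.imread("scene13_raw.png"),275,180,110,110,6,'pics/s13.png')
E
```

```text
20 False [-0.23  0.07 -0.29] [ 0.22 -0.58 -0.47] [-0.32 -0.09 -0.  ] 23.73
16 False [-0.46  0.54 -0.09] [-0.39 -0.15 -1.22] [-0.16  0.07 -0.03] 24.11
12 False [-0.15  0.18 -0.  ] [ 0.16 -0.08 -1.16] [-0.24  0.1   0.  ] 24.49
8 False [-0.03  0.12  0.07] [ 1.1   0.19 -2.03] [-0.14  0.12 -0.02] 24.88
```

View pics/s13.png

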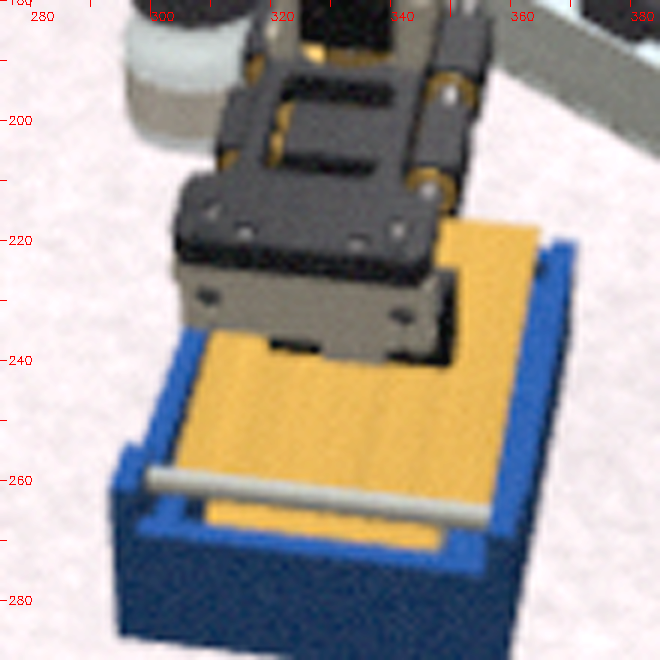

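Going smoothly: the tongue is still under the bar and the side force is about 1 N. I'll continue down.

```bash
python3 - <<'E'
from sw import *
for t in(6,4,2.5):
    if step(t,6,20): break
cv2.imwrite("scene14_raw.png",robot.get_image("scene")["img"])
crop(cv2.imread("scene14_raw.png"),275,180,110,110,6,'pics/s14.png')
E
```

```text
6 False [-0.16  0.18  0.02] [ 0.26 -0.31 -1.71] [-0.08  0.13 -0.01] 25.27
4 False [-0.14  0.28  0.07] [ 0.19 -0.42 -1.46] [-0.12  0.15  0.03] 25.57
2.5 False [-0.18  0.24  0.01] [-0.44 -0.71 -1.99] [-0.09  0.13  0.05] 25.83
```

View pics/s14.png

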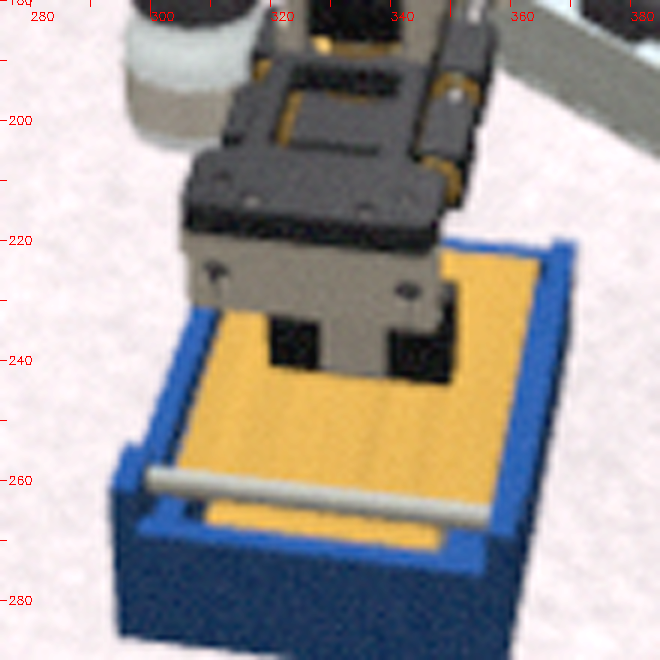

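```bash
python3 - <<'E'
from sw import *
for t in(1.2,0):
    if step(t,5,15): break
r=step(0,4,8,g=-2.5)
for n in("scene","top"): cv2.imwrite(f"{n}15_raw.png",robot.get_image(n)["img"])
crop(cv2.imread("scene15_raw.png"),275,180,110,110,6,'pics/s15.png')
E
```

```text
1.2 False [-0.16  0.19 -0.01] [-0.07  0.81 -1.7 ] [-0.01  0.16 -0.03] 26.16
0 False [-0.1   0.21  0.03] [ 0.46  0.23 -0.56] [-0.    0.17  0.02] 26.43
0 True [-0.09  0.13  2.86] [ 0.5  -0.71  5.35] [-0.14  0.22  0.01] 26.63
```

View pics/s15.png

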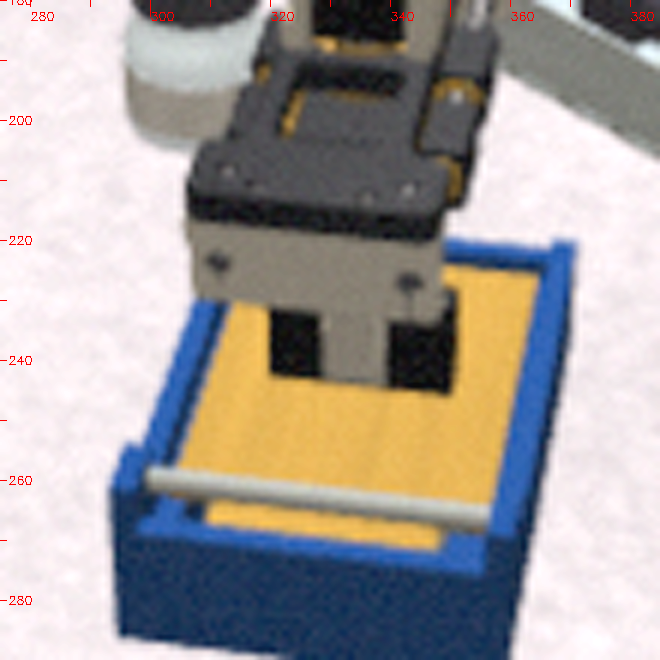

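The cover touches at 0.4 mm from the ledge height I expected. I'll press gently and probe the tilt, so the free edge is also down before I release.

```bash
python3 - <<'E'
from sw import *
step(0,8,6,g=-2.5)
step(-0.7,10,6,g=-.3)
step(-1.2,10,6,g=-.3)
for n in("scene","top"): cv2.imwrite(f"{n}16_raw.png",robot.get_image(n)["img"])
E
```

```text
0 True [-0.06  0.14  2.89] [0.67 0.09 3.44] [-0.1   0.3  -0.04] 26.97
-0.7 True [0.   0.06 1.88] [ 0.04 -0.95  3.59] [0.18 0.34 0.  ] 27.18
-1.2 True [0.02 0.   2.74] [ 0.03 -0.13  5.74] [0.24 0.44 0.03] 27.41
```

The moment about x changed sign between 0° and -0.7°, from the tongue carrying the load to the free edge carrying it. So the cover is bedded at both ends. I'll release and back off straight up.

```bash
python3 - <<'E'
from sw import *
step(-0.3,None,8,g=.2)
robot.move_gripper(0.4)
print(np.array(robot.current_contact_force()),robot.current_gripper_width())
p=np.array(robot.current_tcp_pos())
print(robot.move_linear(list(p+[0,0,25]),speed=40,f_stop=8))
robot.move_linear(list(p+[0,0,120]),speed=150)
robot.move_ptp([420,300,260],list(down(74.35).as_euler('xyz')))
for n in("scene","top"): cv2.imwrite(f"{n}17_raw.png",robot.get_image(n)["img"])
print(robot.current_t())
t=cv2.imread('top17_raw.png');s=cv2.imread('scene17_raw.png')
crop(t,240,195,110,100,7,'pics/t17.png'); crop(s,285,205,100,85,8,'pics/s17.png'); cv2.imwrite('pics/scene17.png',s)
E
```

```text
-0.3 False [0.02 0.04 0.59] [-1.87  0.06  7.53] [0.35 0.62 0.01] 27.76
[-0.27  0.52  1.3 ] 0.39932412502909864
False
31.75
```

View pics/t17.png

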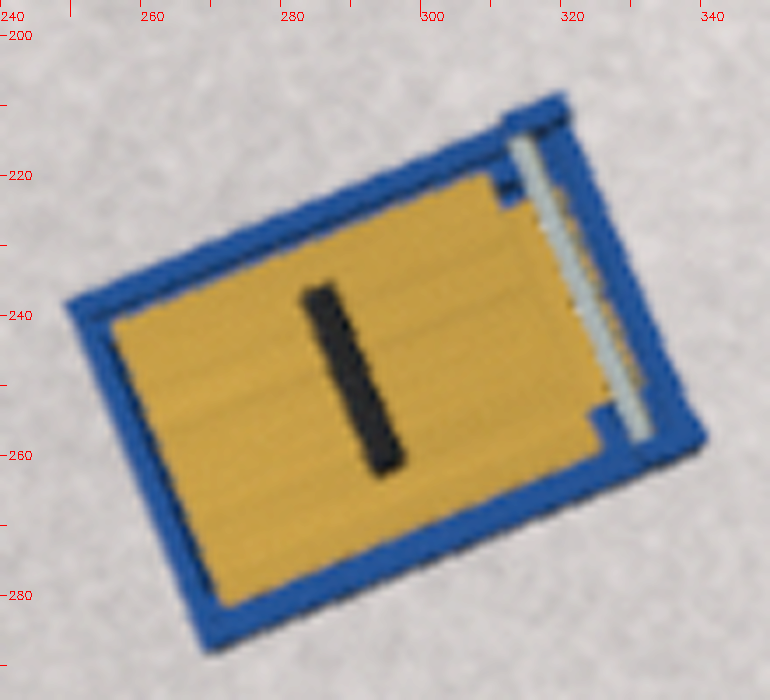

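View pics/s17.png

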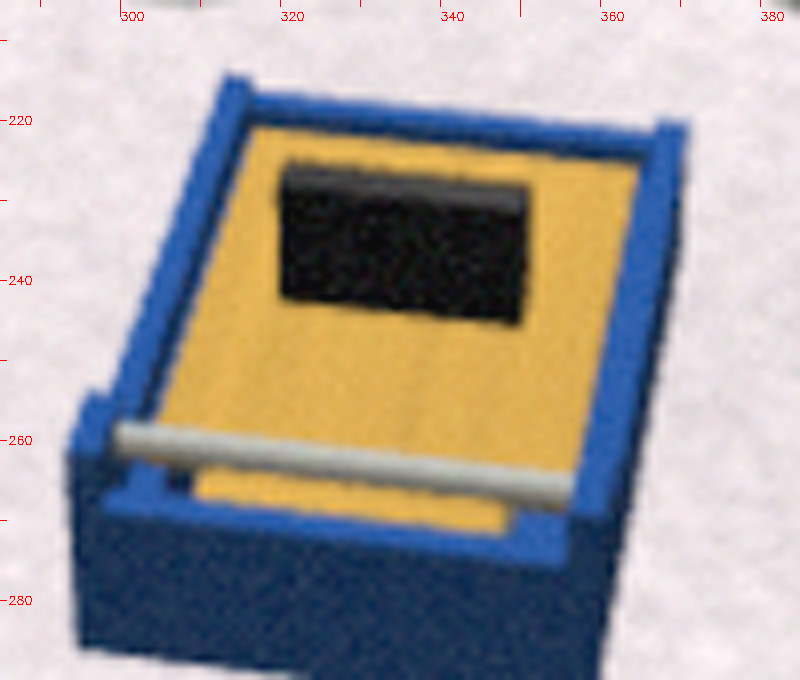

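View pics/scene17.png

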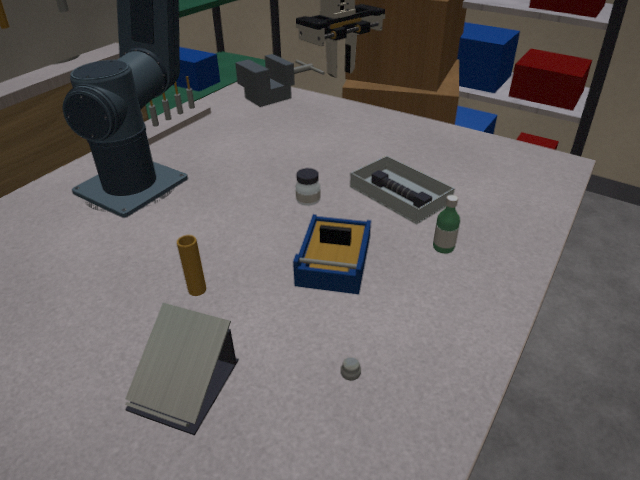

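The cover lies inside the walls with its tongue under the bar, and the bystanders look unmoved. I'll check the heights numerically.

```bash
python3 - <<'E'
from h import *
from bench import robot
np.set_printoptions(precision=1,suppress=True)
def cc(p): d=p-SEAT; return np.array([d@CXD,d@CYD,p[2]])
for n,a,b in[('free-y',(364.75,226),(255.7,241)),('free+y',(316.9,220.9),(271.7,281.9)),('tip-y',(348,271.8),(320,222)),('tip+y',(309,267),(331.8,252))]:
    p,e=tri(np.array(a)-.42,np.array(b)-.42); print(n,'case xyz',cc(p),'skew',e,' top@36',cc(onz('top',np.array(b)-.42,36)),'scene@36',cc(onz('scene',np.array(a)-.42,36)))
a=cv2.imread('scene6_raw.png').astype(int);b=cv2.imread('scene17_raw.png').astype(int)
for n,x,y,w,h in(('casing',175,230,35,70),('cap',338,355,26,26),('jar',292,166,32,40),('oil',430,193,32,62),('bin',348,155,108,66)):
    print(n,abs(a-b)[y:y+h,x:x+w].max(2).mean())
robot.sleep(.5); print(robot.current_t())
E
```

```text
free-y case xyz [ 74.1 -49.9  35.9] skew 1.2544783725552167  top@36 [ 74.2 -50.5  36. ] scene@36 [ 73.7 -49.3  36. ]
free+y case xyz [75.2 48.4 35.5] skew 1.1717923338858607  top@36 [75.4 47.9 36. ] scene@36 [74.4 48.8 36. ]
tip-y case xyz [-74.8 -35.7  40.2] skew 2.4254001181191507  top@36 [-75.4 -35.1  36. ] scene@36 [-69.6 -36.2  36. ]
tip+y case xyz [-72.8  36.2  38.9] skew 3.565241651807121  top@36 [-73.5  37.7  36. ] scene@36 [-69.   35.2  36. ]
casing 3.1751020408163266
cap 2.649408284023669
jar 2.80859375
oil 2.78125
bin 2.7297979797979797
32.25
```

The free edge measures z 35.5–35.9 mm (36 expected) at case x 74–75, y ±49. The tip is at x -74 to -75 in the top view; in the scene view the 44 mm wall hides the tip's lower part. The bystander regions differ only by image noise. Handing in.

```bash
python3 -c "
from bench import robot
robot.hand_in(); print(robot.current_t())"
```

```text
the job is handed in; nothing more can be done
the job is handed in; nothing more can be done
```

I laid the lap rod down in the tin bin. I then took the brass cover off the stand, hooked its tongue under the keeper bar at 20° and swung it down by hand until it was flat. I bedded it lightly (peak about 8 N), released it, and handed in at about 32 s, with the arm clear.

**Last checks**
- **Cover height and position:** the free-edge corners measured 35.5–35.9 mm high (36 expected), at case x +74 to +75 and y about ±49.
- **Tongue:** it shows under the bar, with its tip at x −73.5 to −75.4 in the top view (−75 expected).
- **Rod:** it lies flat in the bin.
- **Things left alone:** the casing tube, bottom cap, jar and oil bottle show only image noise between the pictures before and after the cover was moved. For the rod stage I compared them only by eye.

**Checks that disagreed**
- **Tongue tip in the two views:** triangulating it gave 39–40 mm high, with the views 2.4–3.6 mm apart. I put this down to the case wall hiding the tip's lower edge in the scene view, so I relied on the top view and the ledge contact.
- **Cameras:** early on they differed by 3–4 mm in places. Once the rod was in the bin, its position read about 1.7 mm (top) and 6.7 mm (scene) off where the robot had put it. The scene figure came from a rough reading by eye.

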